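# Ease the ratchet clamp back one notch

## Task

The green ratchet clamp on the bench is wound up against a steel bushing. With a fingertip, flip its yellow pawl up by the red knob so that it stays thrown back, then push the spoked wheel backward by one notch (tops of the spokes moving toward the bushing, which draws the sliding jaw away from it), and tip the pawl down again so that it locks the wheel in the next notch. Only push, never hard: leave the bushing and everything else on the bench where it stands.

Things in the scene. Friction and masses are not known exactly. Their poses are not given: they have to be found in the camera images.
- clamp: Green clamp, bolted down. Base plate 120 (its x) x 380 (its y) x 20 mm; origin: centre of the plate's underside, on the bench; z up. Numbers in brackets below are mm in this frame. A pedestal (x -20 to 5, y -35 to 35, z to 155, with a bracket to the pawl pin) carries the wheel. Spokes turn in the plane x = -45, on the pedestal's other side from the ratchet teeth and yellow pawl (x = 10 to 22).
- wheel_axle (a point): Point (0, 0, 135) on the wheel's axle, which is parallel to the clamp's x. The wheel has a 12-tooth steel ratchet ring 110 mm across and 4 spokes (rods 10 mm thick, 90 deg apart).
- pawl_pin (a point): Point (16, 50, 202) on the pawl's hinge pin, parallel to the clamp's x. The yellow pawl reaches from it 53 mm toward -y to the top of the ratchet ring; its thumb lever (steel rod 8 mm thick) stands up from it.
- spoke_ball (a point): Centre of the black ball (18 mm across) ending the upper spoke, 100 mm from the axle, at x = -45. At wheel value 0 this spoke leans 20 deg from upright toward the clamp's -y. Pushing it toward the clamp's +y turns the wheel backward.
- pawl_knob (a point): Centre of the red ball (20 mm across) ending the pawl's thumb lever, 59 mm from the pin: at (16, 25, 255) with the pawl down, (16, 76, 254) thrown back. Pushing it toward the clamp's +y lifts the pawl's nose out of the teeth; toward -y brings it down.
- wheel (a joint): Wheel angle, rad; grows backward (top toward the clamp's +y). A notch is 0.524. With the pawl down it cannot go backward past 0 (past 0.524 once the pawl is in the next notch); the pawl drops fully home when the wheel is 0 to 0.12 short of such a stop. Starts 0.01 to 0.09 short of 0. Stays where it is left; 3 to 6 N at the spoke's ball moves it.
- pawl (a joint): Angle of the pawl in rad: 0 fully down in the teeth, 0.9 thrown fully back. The weight of its knob makes it tip over: beyond about 0.5 it falls open and stays, below that it falls shut. Less than 1 N at the knob moves it.
- bushing: Loose steel bushing 40 mm across, 45 mm high, standing on the clamp's base near (0, 130), between the fixed jaw (y 153 to 175, z to 95) and the sliding jaw (z to 115), which is geared to the wheel and draws back toward -y by 20 mm per rad. Origin: centre of its underside. Leave it standing.
- spare_bushing: Loose steel bushing, 38 mm across, 30 mm high, standing on the -y end of the clamp's base. Leave it.
- brass_slug: Loose brass cylinder 28 mm across, 35 mm high, on the bench on the robot's side of the clamp. Leave it.
- parallel_block: Loose dark steel block 30 x 60 x 25 mm, on the bench on the robot's side of the clamp. Leave it.
- hammer: Hammer lying at a side of the bench. Leave it.
- screwdriver: Screwdriver lying at a side of the bench. Leave it.
- oil_can: Blue can 56 mm across, 130 mm high, at a side of the bench. Leave it.
- cup: Grey plastic cup 76 mm across, 85 mm high, at a side of the bench. Leave it.
Things that resemble listed ones, but are neither listed nor needed, are in the scene too. What is shaped like the bushing but blue, pink or purple is not meant.

How it is judged:
By the outcome, as a careful person would: the job done as asked, in the order asked, and still so for the second after the job is handed in, with the robot touching nothing.
It also fails if it takes over 54 s, if anything falls off the work surface, if the arm or the gripper's body presses on something with over 40 N, if the wrist force passes 120 N, or if a joint passes its speed limit or range.

## Robot

A 7-joint arm with a two-finger parallel gripper is mounted at the origin on the work surface. World frame = base frame: x ahead of the robot, y to its left, z up, the work surface at z = 0. Lengths are in m, angles in rad, forces in N, time in s.
With the tool pointing down it reaches from about 0.4 to 0.85 m from the base axis. Payload 4.4 kg.
Tool frame: the origin (TCP) lies midway between the tips of the shut fingers; the grasp point (between the pads) lies 19 mm behind it; z points along the fingers, y is the line along which they close (so a half turn about z gives the same grasp; the last joint's range is limited). The gripper opens to 94 mm and grips with 3 to 60 N. Pads are 16 mm wide; open, the fingers measure 119 mm over their backs; the gripper's body (75 mm by 177 mm) begins 78 mm behind the grasp point.
Start: joints at [1.25, 0.628, 0.038, 1.517, -0.027, 0.996, -0.02], TCP at [0.164, -0.629, 0.205] pointing down, gripper open.
Joint ranges: [-3.06, 3.06], [-0.37, 2.12], [-1.25, 1.32], [0.18, 2.47], [-1.1, 4.24], [0.23, 1.98], [-2.94, 2.94]. Speed limits (rad/s): [2.57, 2.57, 3.14, 3.14, 3.14, 3.14, 3.14].

## Interface

Orientations are given as a unit quaternion [x, y, z, w].
In Python, from station import manip gives the robot as it stands.
- The arm moves only by the tool drive_tool, never from a script. Its argument "steps" is a list of rows, each a list of 7 numbers: the shift along the world's x, y, z in m, then the turn, a rotation vector about the world's x, y, z in rad, then the opening, from 0 (shut) to 1 (fully open). In form: [[tx, ty, tz, ax, ay, az, grip], ...]. A call has 1 to 5 rows; each row shifts and turns the commanded pose from where the row before left it; what a row does not reach is not made up. A row lasts 1/10 s, in which the tool goes at most 50 mm and 8.59 degrees, less where a joint would pass 70% of its speed; a pose out of reach is approached as far as the arm can. A call with a gripper value outside its range is refused whole. The fingers move at their own pace and stop on an object; the grip force is fixed at half the most. Time passes only in rows, so rows that do not move let the fingers close. It gives the time, the measured TCP pose, the force, the opening and the grip force at its end, in the units of the state.
- manip.sense(): the state, without advancing time (a new reading comes with each control period).
- manip.capture(name): name is "scene" or "side" or "wrist"; returns the picture (420x560x3 uint8, red, green, blue); there is no depth.
- manip.get_calibration(name): a dict with "mtx" (3x3 intrinsics, pixels), "R" (3x3) and "t" (3): a world point X has camera coordinates R X + t. Camera axes: x right, y down, z forward; pixel columns grow to the right and rows downward; lengths in m; the calibration is good to about 2 mm. A picture is of the moment at which its call begins: read the wrist's pose just before it. get_calibration takes no time and is no camera call; for the wrist camera it gives the pose at the moment of the call.
- manip.finish_job(): hands the job in; it is judged then, once.
Trained networks look in the newest picture that a camera, given by its name, has taken for a name from the list of things; names that differ only in an ending like _2 or _b are one class to them, and where a whole thing is asked for, a point or a joint stands for the part that bears it (a point fixed in the world has none). Each returns a list of dicts, best first, with "confidence" (0 to 1); they miss things now and then, are a little off and sometimes report something else, mostly with a low value. They report only what shows in the picture. A call takes as long as a camera call. They do not tell look-alikes from the thing itself.
- manip.spot_in(thing, camera): "point" ([row, column] in pixels, amid what is visible of it).
- manip.cut_out(thing, camera): "mask" (420x560 bool, what is visible of it) and "point" ([row, column] in pixels, amid what is visible of it).
- manip.landmark_of(thing, camera): "point" ([row, column] in pixels: a listed point, or the origin of a listed thing).
The state is a dict: "time": time; "joints": joint angles; "qd": joint speeds; "effort": joint torques, N m; "tcp_pos": TCP position; "tool_rot": TCP orientation; "ft_force": force on the tool from outside, world axes, zero at the start; "ft_torque": the same for the moment, N m; "finger_gap": finger opening in m; "grasp_force": force on a finger pad.
Only numpy, scipy, OpenCV 4.12 (cv2) and the standard library are available. Lean on these libraries where they do the work, as an engineer would, in place of code of your own. Each camera call takes 0.05 s, during which the arm holds its last target. There are 200 camera calls.

## Working session

There is one attempt and no reset: what is moved stays moved. The work goes in short steps, Python scripts to look and compute and a tool call to move; the robot and the scene stay as the last step left them, time stands still between calls to the robot, and variables do not carry over. Pictures are saved under pics/ and viewed, at most 10 in all, crops included, and the job is handed in when it is done.

Besides the shell and the picture viewer there is one more tool, called after "Request:" by a JSON object that holds its "op" and its "data". drive_tool: Moves the arm, as the interface text tells. Its arguments: {"type":"object","properties":{"steps":{"type":"array"}},"required":["steps"]}

```bash
mkdir -p pics
cat > h.py <<'E'
import numpy as np, cv2
from station import manip
def ray(cam,pt):
    c=manip.get_calibration(cam); K=np.array(c["mtx"]);R=np.array(c["R"]);t=np.array(c["t"])
    d=R.T@np.linalg.inv(K)@np.array([pt[1],pt[0],1.]); return -R.T@t, d/np.linalg.norm(d)
def tri(obs):
    A=np.zeros((3,3));b=np.zeros(3);L=[]
    for cam,pt in obs:
        o,d=ray(cam,pt);P=np.eye(3)-np.outer(d,d);A+=P;b+=P@o;L.append((o,P))
    X=np.linalg.solve(A,b); return X,[np.linalg.norm(P@(X-o)) for o,P in L]
def proj(cam,X):
    c=manip.get_calibration(cam); p=np.array(c["mtx"])@(np.array(c["R"])@X+np.array(c["t"])); return p[[1,0]]/p[2]
E
python3 - <<'E'
from h import *
s=manip.sense(); print(s["time"],s["tcp_pos"],s["tool_rot"],s["finger_gap"])
ims={}
for c in("scene","side"):
    im=manip.capture(c); ims[c]=im; cv2.imwrite(f"pics/{c}.png",im[:,:,::-1])
    for n in("clamp","wheel_axle","pawl_pin","spoke_ball","pawl_knob","bushing","spare_bushing"):
        print(c,n,[(np.round(r["point"]).tolist(),round(r["confidence"],2)) for r in manip.landmark_of(n,c)][:4])
    print(ray(c,(210,280)))
E
```

```text
0.0 [ 0.16372731 -0.62837584  0.20456893] [ 9.91892436e-01  1.27076911e-01 -1.23669886e-04 -9.15497992e-04] 0.09434180912112886
scene clamp [([242.0, 267.0], 0.96)]
scene wheel_axle [([212.0, 266.0], 0.91)]
scene pawl_pin [([210.0, 279.0], 0.71)]
scene spoke_ball [([171.0, 262.0], 0.63)]
scene pawl_knob [([191.0, 269.0], 0.48), ([211.0, 225.0], 0.26)]
scene bushing [([284.0, 343.0], 0.73), ([311.0, 314.0], 0.71), ([259.0, 306.0], 0.57), ([240.0, 339.0], 0.51)]
scene spare_bushing [([208.0, 224.0], 0.68), ([191.0, 257.0], 0.39)]
(array([1.08252291, 0.43301299, 1.07207468]), array([-0.48354927, -0.36438044, -0.79586871]))
side clamp [([257.0, 310.0], 0.67)]
side wheel_axle [([220.0, 313.0], 0.6)]
side pawl_pin [([222.0, 313.0], 0.64), ([192.0, 312.0], 0.59)]
side spoke_ball [([205.0, 304.0], 0.96)]
side pawl_knob [([256.0, 310.0], 0.72), ([181.0, 318.0], 0.69), ([358.0, 390.0], 0.63)]
side bushing [([228.0, 254.0], 0.68), ([207.0, 320.0], 0.61), ([209.0, 282.0], 0.42)]
side spare_bushing [([291.0, 333.0], 0.66)]
(array([ 0.10288236, -1.06017442,  1.00075032]), array([ 0.24897028,  0.76377468, -0.59553509]))
```

View pics/scene.png

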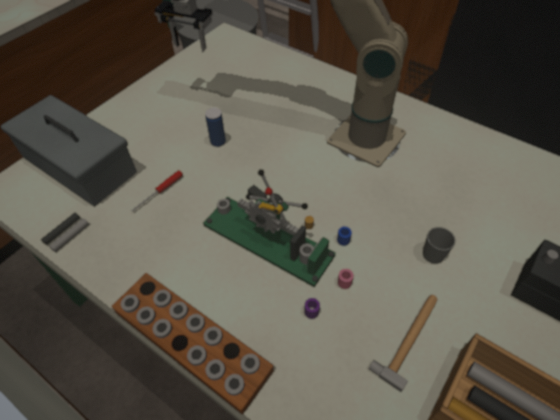

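View pics/side.png

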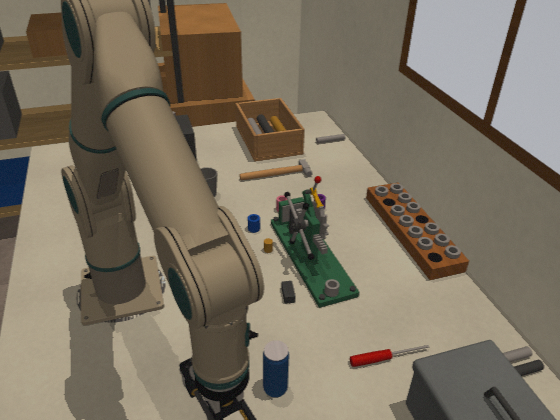

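Run:
```python
from h import *
for n,a,b in(("clamp",(242,267),(257,310)),("axle",(212,266),(220,313)),("pin",(210,279),(192,312)),("ball",(171,262),(205,304)),("knob",(191,269),(181,318)),("spare",(208,224),(291,333)),("bush",(259,306),(228,254))):
    X,e=tri([("scene",a),("side",b)]);print(n,X.round(4),np.round(e,4))
```

```text
clamp [ 0.5411 -0.021  -0.0046] [0.0032 0.0032]
axle [ 0.5397 -0.0217  0.1356] [0.0007 0.0007]
pin [0.5514 0.0293 0.195 ] [0.0003 0.0003]
ball [ 0.4933 -0.0652  0.2271] [0.0007 0.0007]
knob [0.5536 0.0008 0.2502] [0.0016 0.0016]
spare [ 0.5375 -0.1896  0.0222] [0.0025 0.0025]
bush [ 0.4626  0.1208 -0.012 ] [0.0601 0.0601]
```

The scene view shows the clamp at about (240,270), the red knob at (191,269) and the upper black ball at (172,262). A second black ball sits at (206,305). The side view shows the red knob at (180,318) and a dark ball near (195,287), so the network's (205,304) needs checking.

Candidates:
- **Knob:** red ball, scene (191,269). The yellow/orange ball at (221,309) and the red screwdriver handle are not it.
- **Upper spoke ball:** scene (172,262), versus the +y spoke's ball at (206,305).

I'll check both in a close crop, with the model projected onto it.

```bash
cat >> h.py <<'E'
import json,os
if os.path.exists("pose.json"): PX,PY,PZ,YAW=json.load(open("pose.json"))
def W(p,pose=None):
    x,y,z,a=pose if pose is not None else (PX,PY,PZ,YAW)
    p=np.array(p)/1000; c,s=np.cos(a),np.sin(a); return np.array([x+c*p[0]-s*p[1],y+s*p[0]+c*p[1],z+p[2]])
E
python3 - <<'E'
from h import *
from scipy.optimize import least_squares
obs=[("scene",(0,0,0),(242,267)),("scene",(0,0,135),(212,266)),("scene",(16,50,202),(210,279)),("scene",(16,25,255),(191,269)),
("side",(0,0,0),(257,310)),("side",(0,0,135),(220,313)),("side",(16,50,202),(192,312)),("side",(16,25,255),(181,318))]
f=lambda q:np.concatenate([proj(c,W(p,[q[0],q[1],0,q[2]]))-np.array(o) for c,p,o in obs])
r=least_squares(f,[.54,-.02,0],loss="soft_l1");print(r.x,f(r.x).reshape(-1,2).round(1).tolist())
q=[r.x[0],r.x[1],0,r.x[2]];json.dump(q,open("pose.json","w"))
ball=lambda w:(-45,-100*np.sin(.349-w),135+100*np.cos(.349-w))
out=[]
for c in("scene","side"):
    im=cv2.imread(f"pics/{c}.png");o=proj(c,W((0,50,120),q)).astype(int);x0,y0=o[1]-70,o[0]-80
    cr=cv2.resize(im[y0:y0+150,x0:x0+130],None,fx=3,fy=3,interpolation=cv2.INTER_CUBIC)
    cr=cv2.convertScaleAbs(cr,alpha=1.5)
    for p in[(16,25,255),(16,50,202),(0,0,135),ball(-.05),(-45,94,169),(-60,-190,20),(60,190,20)]:
        u=proj(c,W(p,q));cv2.circle(cr,(int((u[1]-x0)*3),int((u[0]-y0)*3)),4,(255,0,255),1)
    print(c,x0,y0,proj(c,W(ball(-.05),q)).round(1));out.append(cr)
cv2.imwrite("pics/crop.png",np.hstack(out))
for p in[(16,25,255),(16,76,254),ball(-.05),ball(.46)]:print(W(p,q).round(4))
E
```

```text
[ 0.54028931 -0.02214108  0.0708385 ] [[-1.7, 0.8], [0.1, -0.0], [-1.4, -0.6], [-0.2, 0.2], [-0.5, 1.0], [0.3, 0.5], [-2.1, 0.6], [-2.4, -0.6]]
scene 212 143 [172.2 261.4]
side 235 134 [204.6 305.9]
[0.5545 0.0039 0.255 ]
[0.5509 0.0548 0.254 ]
[ 0.4982 -0.0641  0.2271]
[ 0.4946 -0.0143  0.2344]
```

View pics/crop.png

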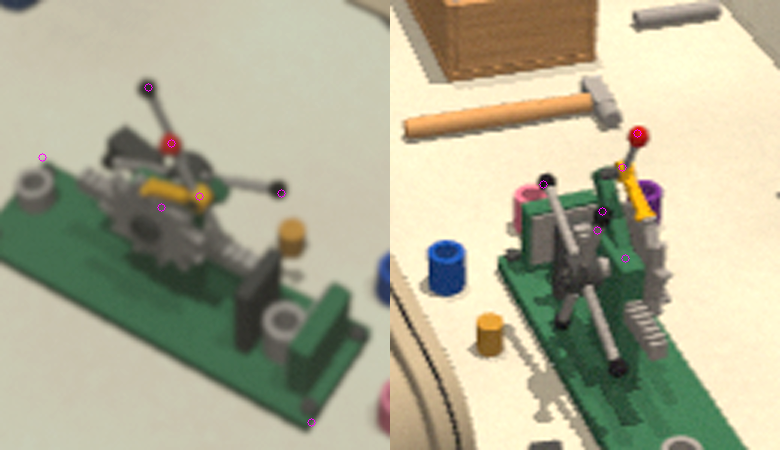

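The model projection lands on the red knob, the upper spoke ball, the pin and the plate corners, so both choices hold. Clamp pose: about (0.540, -0.022), yaw 0.071. Moving in with the fingers shut.

Request:
{"op": "drive_tool", "data": {"steps": [[0,0,0.05,0,0,0,0],[0,0,0.05,0,0,0,0],[0,0,0.045,0,0,-0.09,0],[0.026,0.039,0.01,0,0,-0.094,0],[0.026,0.039,0,0,0,0,0]]}}

```text
time: 1.3
tcp_pos: [0.216, -0.5522, 0.363]
tool_rot: [0.999, 0.033, 0.001, 0.003]
ft_force: [1.1, -0.4, -0.3]
finger_gap: 0.0576
grasp_force: 0.0
```

Request:
{"op": "drive_tool", "data": {"steps": [[0.026,0.039,0,0,0,0,0],[0.026,0.039,0,0,0,0,0],[0.026,0.039,0,0,0,0,0],[0.026,0.039,0,0,0,0,0],[0.026,0.039,0,0,0,0,0]]}}

```text
time: 1.8
tcp_pos: [0.3466, -0.3543, 0.3608]
tool_rot: [0.999, 0.035, 0.0, 0.0]
ft_force: [0.2, 0.1, 0.0]
finger_gap: 0.0173
grasp_force: 0.0
```

Request:
{"op": "drive_tool", "data": {"steps": [[0.026,0.039,0,0,0,0,0],[0.026,0.039,0,0,0,0,0],[0.026,0.039,0,0,0,0,0],[0.026,0.039,0,0,0,0,0],[0.026,0.039,0,0,0,0,0]]}}

```text
time: 2.3
tcp_pos: [0.4766, -0.1593, 0.3609]
tool_rot: [0.999, 0.035, 0.0, 0.0]
ft_force: [-0.3, -0.5, 0.5]
finger_gap: 0.0002
grasp_force: 0.0
```

Request:
{"op": "drive_tool", "data": {"steps": [[0.027,0.041,0,0,0,0,0],[0.027,0.041,0,0,0,0,0],[0.027,0.036,0,0,0,0,0],[0,0,0,0,0,0,0]]}}

```text
time: 2.7
tcp_pos: [0.5594, -0.0355, 0.36]
tool_rot: [0.999, 0.041, 0.001, -0.002]
ft_force: [-0.2, -0.5, -0.5]
finger_gap: 0.0005
grasp_force: 0.0
```

Run:
```python
from h import *
out=[]
s=manip.sense();print(s["time"],s["tcp_pos"])
for c in("wrist","scene","side"):
    im=manip.capture(c)
    if c=="wrist": cv2.imwrite("pics/w1.png",im[:,:,::-1])
    for n,p in(("pawl_knob",(16,25,255)),("spoke_ball",(-45,-38.8,227))):
        print(c,n,[(np.round(r["point"]).tolist(),round(r["confidence"],2)) for r in manip.landmark_of(n,c)][:3],proj(c,W(p)).round(1))
```

```text
2.7 [ 0.55942212 -0.03552219  0.36000053]
wrist pawl_knob [([220.0, 239.0], 0.82)] [214.3 229.6]
wrist spoke_ball [([272.0, 311.0], 0.59)] [266.3 298.6]
scene pawl_knob [([192.0, 267.0], 0.49), ([254.0, 430.0], 0.28)] [190.8 269.2]
scene spoke_ball [([171.0, 260.0], 0.83)] [172.2 261.5]
side pawl_knob [([180.0, 316.0], 0.67)] [178.6 317.4]
side spoke_ball [([205.0, 302.0], 0.56)] [204.6 305.8]
```

View pics/w1.png

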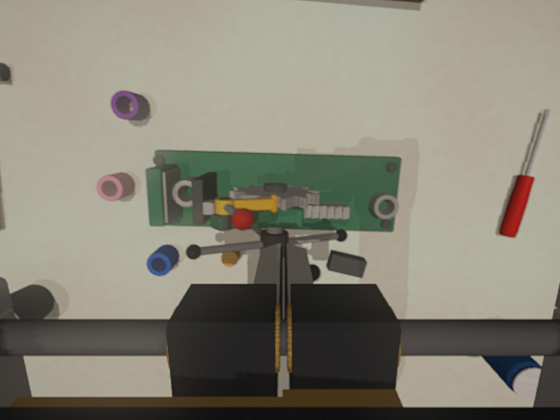

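The wrist view shows the red knob at (218,242), the upper ball at (272,313), and the tapered shut fingers with their tip near (235,283). The network's points are about 10 px off the projection, and the arm was still settling when the picture was taken. I'll do one joint refit now that it is still.

Run:
```python
from h import *
from scipy.optimize import least_squares
s=manip.sense();print(s["time"],s["tcp_pos"],s["tool_rot"])
P={"clamp":(0,0,0),"wheel_axle":(0,0,135),"pawl_pin":(16,50,202),"pawl_knob":(16,25,255),"spoke_ball":None}
obs=[("scene",(0,0,0),(242,267)),("scene",(0,0,135),(212,266)),("scene",(16,50,202),(210,279)),("scene",(16,25,255),(191.5,268)),
("side",(0,0,0),(257,310)),("side",(0,0,135),(220,313)),("side",(16,50,202),(192,312)),("side",(16,25,255),(180.5,317)),("scene",None,(171,261)),("side",None,(205,303))]
manip.capture("wrist")
for n,p in P.items():
    r=manip.landmark_of(n,"wrist")
    if r: obs.append(("wrist",p,tuple(r[0]["point"]))); print(n,np.round(r[0]["point"],1),r[0]["confidence"])
ball=lambda w:(-45,-100*np.sin(.349-w),135+100*np.cos(.349-w))
f=lambda q:np.concatenate([proj(c,W(p if p else ball(q[3]),[q[0],q[1],0,q[2]]))-np.array(o) for c,p,o in obs])
r=least_squares(f,[.54,-.02,0.07,-.05],loss="soft_l1",x_scale=[.01,.01,.05,.05]);print(r.x)
for o,e in zip(obs,f(r.x).reshape(-1,2).round(1)):print(o[:2],e)
q=[r.x[0],r.x[1],0,r.x[2]];json.dump(q,open("pose.json","w"))
for p in[(16,25,255),(16,76,254),ball(r.x[3]),ball(.46)]:print(W(p,q).round(4))
```

```text
3.15 [ 0.55650451 -0.04414868  0.3607762 ] [9.99407219e-01 3.44258764e-02 1.80825347e-04 1.90340318e-04]
clamp [189.7 187.4] 0.66
pawl_pin [203.1 214.8] 0.8
pawl_knob [215.8 230.4] 0.89
[ 0.53768837 -0.02307634  0.02893022 -0.07309098]
('scene', (0, 0, 0)) [-2.5  1.1]
('scene', (0, 0, 135)) [-0.7  0.3]
('scene', (16, 50, 202)) [-1.8 -1. ]
('scene', (16, 25, 255)) [-1.3  1. ]
('side', (0, 0, 0)) [-0.1  0.3]
('side', (0, 0, 135)) [ 0.7 -0.3]
('side', (16, 50, 202)) [-1.7  0.6]
('side', (16, 25, 255)) [-1.5  0.1]
('scene', None) [0.2 1.1]
('side', None) [0.4 1.5]
('wrist', (0, 0, 0)) [-1.3 82.1]
('wrist', (16, 50, 202)) [-0.4 -0.9]
('wrist', (16, 25, 255)) [0.2 0. ]
[0.553  0.0024 0.255 ]
[0.5515 0.0534 0.254 ]
[ 0.4939 -0.0653  0.2262]
[ 0.4924 -0.0133  0.2344]
```

Request:
{"op": "drive_tool", "data": {"steps": [[-0.003,0,-0.04,0,0,0,0],[0,0,-0.04,0,0,0,0],[0,0,-0.03,0,0,0,0],[0,0,-0.004,0,0,0,0],[0,0,0,0,0,0,0]]}}

```text
time: 3.95
tcp_pos: [0.5539, -0.043, 0.2464]
tool_rot: [0.999, 0.035, -0.0, -0.0]
ft_force: [0.4, -0.4, 0.3]
finger_gap: -0.0002
grasp_force: 0.0
```

Request:
{"op": "drive_tool", "data": {"steps": [[0,0.01,0,0,0,0,0],[0,0.01,0,0,0,0,0],[0,0.01,0,0,0,0,0],[0,0.01,0,0,0,0,0],[0,0.01,0,0,0,0,0]]}}

```text
time: 4.45
tcp_pos: [0.5539, 0.0084, 0.2469]
tool_rot: [0.999, 0.036, 0.0, -0.0]
ft_force: [-0.4, -0.1, 0.1]
finger_gap: 0.0005
grasp_force: 0.2
```

Request:
{"op": "drive_tool", "data": {"steps": [[0,0.006,0,0,0,0,0],[0,0.004,0,0,0,0,0],[0,0,0,0,0,0,0],[0,0,0,0,0,0,0]]}}

```text
time: 4.85
tcp_pos: [0.5538, 0.0167, 0.2463]
tool_rot: [0.999, 0.035, -0.0, 0.0]
ft_force: [0.0, -1.1, 0.5]
finger_gap: 0.0005
grasp_force: 0.0
```

```bash
cat >> h.py <<'E'
def look(name,cams=("scene","side","wrist"),c0=(0,30,200)):
    out=[]
    s=manip.sense();print(s["time"],np.round(s["tcp_pos"],4),np.round(s["ft_force"],1))
    for c in cams:
        im=manip.capture(c)[:,:,::-1]
        for n in("pawl_knob","spoke_ball"): print(c,n,[(np.round(r["point"],1).tolist(),round(r["confidence"],2)) for r in manip.landmark_of(n,c)][:2])
        o=proj(c,W(c0)).astype(int); h,w=(150,130) if c!="wrist" else (240,208)
        y0=int(np.clip(o[0]-h//2,0,420-h));x0=int(np.clip(o[1]-w//2,0,560-w));print(c,"origin",y0,x0,"scale",390/w/1.5)
        out.append(cv2.convertScaleAbs(cv2.resize(im[y0:y0+h,x0:x0+w],(260,300),interpolation=cv2.INTER_CUBIC),alpha=1.4))
    cv2.imwrite(f"pics/{name}.png",np.hstack(out))
E
python3 - <<'E'
from h import *
look("k1")
E
```

```text
4.85 [0.5538 0.0167 0.2463] [ 0.  -1.1  0.5]
scene pawl_knob [([201.0, 283.6], 0.61), ([252.4, 431.4], 0.56)]
scene spoke_ball [([168.7, 259.1], 0.85)]
scene origin 125 210 scale 2.0
side pawl_knob [([171.8, 307.7], 0.56)]
side spoke_ball [([206.9, 304.3], 0.93), ([247.8, 267.0], 0.25)]
side origin 120 244 scale 2.0
wrist pawl_knob [([267.3, 218.0], 0.6)]
wrist spoke_ball []
wrist origin 138 190 scale 1.25
```

View pics/k1.png

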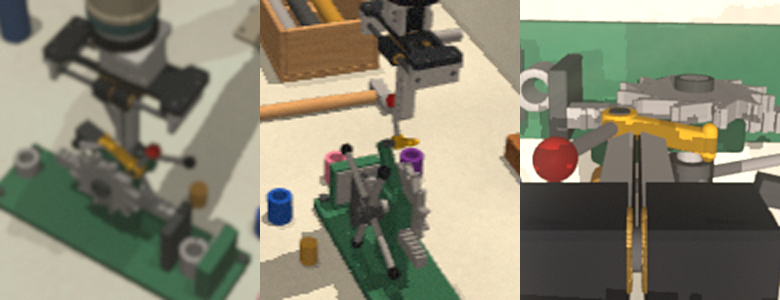

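The crops show the pawl raised: the knob is at scene (201,284) beyond the fingertip, and the yellow nose is clear of the teeth in the side view. I'll check how far it went.

Run:
```python
from h import *
print(tri([("scene",(201,284.5)),("side",(171.8,307.7)),("wrist",(266,219))]))
for th in(.5,.6,.7,.8,.9):
    p=(16,50+59*np.sin(th-.44),202+59*np.cos(th-.44));print(th,W(p).round(3),[proj(c,W(p)).round(0).tolist() for c in("scene","side","wrist")])
```

```text
(array([0.54860037, 0.05131368, 0.24772374]), [np.float64(0.005660801000396095), np.float64(0.004426394692892665), np.float64(0.0014694073514568624)])
0.5 [0.552 0.031 0.261] [[194.0, 279.0], [172.0, 313.0], [271.0, 256.0]]
0.6 [0.552 0.037 0.26 ] [[195.0, 281.0], [171.0, 312.0], [270.0, 245.0]]
0.7 [0.552 0.043 0.259] [[196.0, 283.0], [170.0, 312.0], [268.0, 234.0]]
0.8 [0.552 0.048 0.257] [[198.0, 285.0], [170.0, 311.0], [267.0, 224.0]]
0.9 [0.551 0.054 0.255] [[199.0, 287.0], [169.0, 310.0], [265.0, 215.0]]
```

Request:
{"op": "drive_tool", "data": {"steps": [[0,-0.03,0,0,0,0,0],[0,0,0.04,0,0,0,0],[0,-0.01,0.04,0,0,0,0],[-0.026,-0.04,0,0,0,0,0],[-0.026,-0.04,0,0,0,0,0]]}}

```text
time: 5.8
tcp_pos: [0.5024, -0.1034, 0.3277]
tool_rot: [0.999, 0.037, 0.002, 0.0]
ft_force: [0.5, -1.0, -0.2]
finger_gap: 0.0004
grasp_force: 0.0
```

Request:
{"op": "drive_tool", "data": {"steps": [[-0.008,-0.005,0,0,0,0,0],[0,0,-0.04,0,0,0,0],[0,0,-0.04,0,0,0,0],[0,0,-0.026,0,0,0,0],[0,0,0,0,0,0,0]]}}

```text
time: 6.3
tcp_pos: [0.4912, -0.1072, 0.2175]
tool_rot: [0.999, 0.036, -0.004, -0.001]
ft_force: [-0.1, -0.3, 0.2]
finger_gap: 0.0004
grasp_force: 0.0
```

Run:
```python
from h import *
look("b1")
print([proj(c,W((16,76,254))).round(0).tolist() for c in("scene","side","wrist")])
```

```text
6.3 [ 0.4912 -0.1072  0.2175] [-0.1 -0.3  0.2]
scene pawl_knob [([200.5, 286.7], 0.51)]
scene spoke_ball [([169.6, 260.3], 0.73), ([142.8, 216.5], 0.7)]
scene origin 125 210 scale 2.0
side pawl_knob []
side spoke_ball [([190.3, 313.7], 0.48)]
side origin 120 244 scale 2.0
wrist pawl_knob [([256.2, 208.7], 0.4)]
wrist spoke_ball [([255.9, 209.6], 0.85)]
wrist origin 47 0 scale 1.25
[[200.0, 287.0], [170.0, 310.0], [137.0, -86.0]]
```

View pics/b1.png

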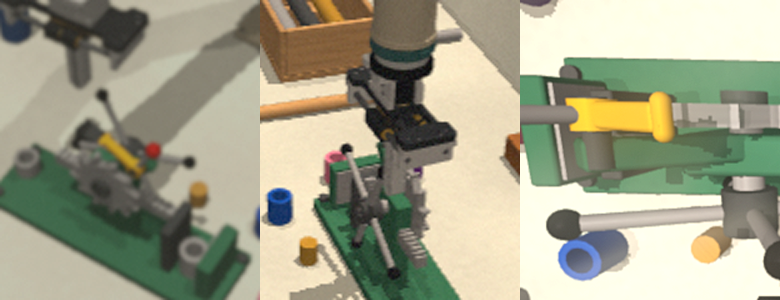

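The pawl stays thrown back: its knob is at scene (200.5,286.7) against (200,287) expected. The upper ball is at wrist (255,207), just ahead of the finger. I'll get its position.

Run:
```python
from h import *
o,d=ray("wrist",(255.5,208)); s=manip.sense(); print(s["tcp_pos"], proj("wrist",np.array(s["tcp_pos"])))
for z in(.224,.228): print(o+d*(z-o[2])/d[2])
print(tri([("scene",(170,260.5)),("wrist",(255.5,208))]))
```

```text
[ 0.49444198 -0.10810502  0.22139076] [259.31230988 282.56644044]
[ 0.49484968 -0.06621186  0.224     ]
[ 0.49641062 -0.06704824  0.228     ]
(array([ 0.49754274, -0.06771717,  0.23212225]), [np.float64(0.00047063780667648043), np.float64(0.00047063780667644427)])
```

Request:
{"op": "drive_tool", "data": {"steps": [[0,0.01,0,0,0,0,0],[0,0.004,0,0,0,0,0],[0,0,0,0,0,0,0]]}}

```text
time: 7.05
tcp_pos: [0.494, -0.0927, 0.2206]
tool_rot: [0.999, 0.036, 0.0, -0.0]
ft_force: [0.1, -0.9, -0.6]
finger_gap: 0.0005
grasp_force: 0.0
```

Request:
{"op": "drive_tool", "data": {"steps": [[0.001,0.003,0,0,0,0,0],[0,0.003,0,0,0,0,0],[0,0,0,0,0,0,0]]}}

```text
time: 7.35
tcp_pos: [0.495, -0.088, 0.2205]
tool_rot: [0.999, 0.036, 0.0, 0.0]
ft_force: [1.0, -0.4, -0.3]
finger_gap: 0.0002
grasp_force: 0.2
```

Request:
{"op": "drive_tool", "data": {"steps": [[0,0.003,0,0,0,0,0],[0,0.003,0,0,0,0,0],[0,0,0,0,0,0,0]]}}

```text
time: 7.65
tcp_pos: [0.495, -0.0843, 0.2215]
tool_rot: [0.999, 0.035, 0.0, 0.002]
ft_force: [-1.0, -5.8, 7.6]
finger_gap: 0.0007
grasp_force: 4.0
```

Request:
{"op": "drive_tool", "data": {"steps": [[0,0.003,0,0,0,0,0],[0,0.003,0,0,0,0,0],[0,0,0,0,0,0,0]]}}

```text
time: 7.95
tcp_pos: [0.4949, -0.0805, 0.2227]
tool_rot: [0.999, 0.034, 0.001, 0.003]
ft_force: [-5.5, -9.1, 18.4]
finger_gap: 0.0005
grasp_force: 7.7
```

The upward force is growing (18 N), so something is pressing on the tip. Backing off to look.

Request:
{"op": "drive_tool", "data": {"steps": [[0,-0.012,0,0,0,0,0],[0,0,0,0,0,0,0]]}}

```text
time: 8.15
tcp_pos: [0.4948, -0.0892, 0.2206]
tool_rot: [0.999, 0.034, 0.0, 0.0]
ft_force: [0.3, -0.9, 0.5]
finger_gap: 0.0005
grasp_force: 0.0
```

Run:
```python
from h import *
s=manip.sense();print(s["tcp_pos"],s["ft_force"])
a=manip.capture("scene")[:,:,::-1];print([(np.round(r["point"],1),r["confidence"]) for r in manip.landmark_of("spoke_ball","scene")])
b=manip.capture("wrist")[:,:,::-1];print([(np.round(r["point"],1),r["confidence"]) for r in manip.landmark_of("spoke_ball","wrist")])
print(proj("scene",np.array(s["tcp_pos"])),proj("wrist",np.array(s["tcp_pos"])))
A=cv2.resize(a[100:240,190:330],(400,400),interpolation=cv2.INTER_CUBIC);B=cv2.resize(b[140:340,150:350],(400,400),interpolation=cv2.INTER_CUBIC)
cv2.imwrite("pics/c1.png",cv2.convertScaleAbs(np.hstack([A,B]),alpha=1.5))
```

```text
[ 0.4947563  -0.08917857  0.22055931] [ 0.27405353 -0.90294719  0.50686838]
[(array([169.3, 262.8]), 0.88)]
[(array([258.1, 235.3]), 0.89)]
[168.94612621 254.67556507] [259.77739435 286.23225825]
```

View pics/c1.png

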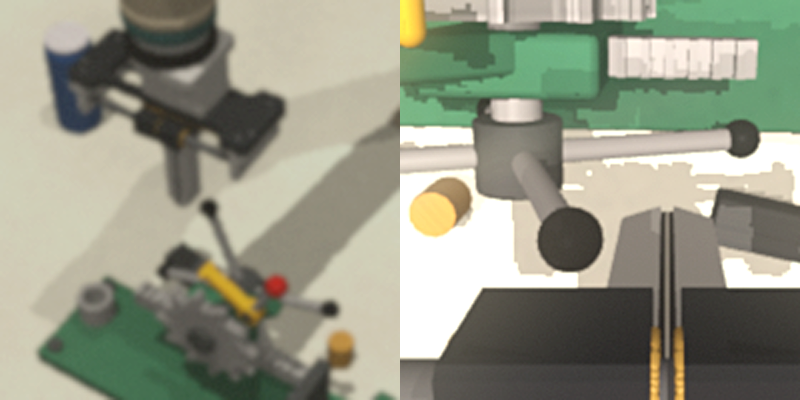

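The tip is lined up with the ball in x (wrist rows 259 and 260), but the ball bears on the tapered fingertip near its end. I'll go about 25 mm lower so the ball meets the finger's flank.

Request:
{"op": "drive_tool", "data": {"steps": [[0,-0.012,0,0,0,0,0],[0.001,0,-0.022,0,0,0,0],[0,0,0,0,0,0,0]]}}

```text
time: 8.65
tcp_pos: [0.4941, -0.1005, 0.1966]
tool_rot: [0.999, 0.035, -0.002, -0.0]
ft_force: [0.0, -0.7, -0.5]
finger_gap: 0.0004
grasp_force: 0.0
```

Run:
```python
from h import *
s=manip.sense();print(s["tcp_pos"],s["tool_rot"],s["ft_force"])
manip.capture("wrist");manip.capture("scene")
w=manip.landmark_of("spoke_ball","wrist")[0]["point"];c=manip.landmark_of("spoke_ball","scene")[0]["point"];print(w,c)
X=tri([("wrist",w),("scene",c)]);print(X,proj("wrist",np.array(s["tcp_pos"])))
a=YAW;p=X[0]-W((0,0,135));ly=-np.sin(a)*p[0]+np.cos(a)*p[1];lx=np.cos(a)*p[0]+np.sin(a)*p[1];print("local",lx,ly,p[2],"w",.349+np.arctan2(ly,p[2]))
```

```text
[ 0.49413763 -0.10054986  0.19660815] [ 9.99382728e-01  3.50599678e-02 -2.20168247e-03 -3.37900935e-04] [ 0.00373157 -0.65863062 -0.4861834 ]
[275.1, 199.4] [170.3, 261.9]
(array([ 0.49978044, -0.06145695,  0.23660065]), [np.float64(0.0007582034415472897), np.float64(0.000758203441547319)]) [261.30807094 283.14080365]
local -0.03900226722017046 -0.03726802145098612 0.10160065213365885 w -0.0025701479924089
```

Request:
{"op": "drive_tool", "data": {"steps": [[0,0.008,0,0,0,0,0],[0,0.005,0,0,0,0,0],[0,0.003,0,0,0,0,0],[0,0,0,0,0,0,0]]}}

```text
time: 9.25
tcp_pos: [0.496, -0.0832, 0.1987]
tool_rot: [0.999, 0.036, 0.0, -0.0]
ft_force: [-1.1, -0.2, 0.3]
finger_gap: 0.0004
grasp_force: 0.0
```

Request:
{"op": "drive_tool", "data": {"steps": [[0.001,0.003,0,0,0,0,0],[0,0.003,0,0,0,0,0],[0,0,0,0,0,0,0]]}}

```text
time: 9.55
tcp_pos: [0.4972, -0.0787, 0.1988]
tool_rot: [0.999, 0.035, 0.0, 0.001]
ft_force: [-0.4, -3.8, 1.7]
finger_gap: 0.0007
grasp_force: 1.7
```

Request:
{"op": "drive_tool", "data": {"steps": [[0,0.003,0,0,0,0,0],[0,0.003,0,0,0,0,0],[0,0,0,0,0,0,0]]}}

```text
time: 9.85
tcp_pos: [0.4972, -0.0714, 0.1986]
tool_rot: [0.999, 0.036, 0.0, -0.0]
ft_force: [0.6, -2.4, 1.6]
finger_gap: 0.0002
grasp_force: 1.3
```

The push is clean now, at about 4 N. Continuing in small steps.

Request:
{"op": "drive_tool", "data": {"steps": [[0,0.005,0,0,0,0,0],[0,0.005,0,0,0,0,0],[0,0.005,0,0,0,0,0],[0,0.005,0,0,0,0,0],[0,0,0,0,0,0,0]]}}

```text
time: 10.35
tcp_pos: [0.4966, -0.0503, 0.1983]
tool_rot: [0.999, 0.036, -0.0, -0.001]
ft_force: [-0.7, 0.3, -0.4]
finger_gap: 0.0009
grasp_force: 0.1
```

Request:
{"op": "drive_tool", "data": {"steps": [[0,0.005,0,0,0,0,0],[0,0.005,0,0,0,0,0],[0,0.003,0,0,0,0,0],[0,0,0,0,0,0,0]]}}

```text
time: 10.75
tcp_pos: [0.4965, -0.038, 0.1983]
tool_rot: [0.999, 0.036, -0.0, -0.0]
ft_force: [0.4, -0.4, 0.1]
finger_gap: 0.0003
grasp_force: 0.2
```

```bash
cat > wm.py <<'E'
from h import *
s=manip.sense();print(s["time"],s["tcp_pos"],s["ft_force"])
B=lambda k,w:(-45,100*np.sin(w-.349+k*np.pi/2),135+100*np.cos(w-.349+k*np.pi/2))
for c in("scene","wrist","side"):
    im=manip.capture(c); cv2.imwrite(f"pics/wm_{c}_{s['time']:.1f}.png",im[:,:,::-1])
    r=manip.landmark_of("spoke_ball",c); print(c,[(np.round(x["point"],1).tolist(),round(x["confidence"],2)) for x in r][:3])
    for w in(.35,.4,.45,.5,.55): print("   ",w,proj(c,W(B(0,w))).round(1),proj(c,W(B(1,w))).round(1))
E
python3 wm.py
```

```text
10.75 [ 0.49654252 -0.03801583  0.19828917] [ 0.35390577 -0.43908966  0.10843367]
scene [([178.5, 275.2], 0.73), ([211.7, 264.9], 0.26)]
    0.35 [175.6 275.1] [216.8 307.4]
    0.4 [176.4 276.8] [217.9 307.2]
    0.45 [177.3 278.4] [219.  307.1]
    0.5 [178.3 280. ] [220.  306.8]
    0.55 [179.4 281.7] [220.9 306.5]
wrist [([292.2, 235.8], 0.92), ([175.6, 428.8], 0.7)]
    0.35 [294.8 251.6] [227.6 131.1]
    0.4 [294.2 241. ] [225.8 134.1]
    0.45 [293.5 230.4] [224.1 137.3]
    0.5 [292.4 220. ] [222.5 140.7]
    0.55 [291.2 209.9] [221.  144.3]
side [([192.1, 294.8], 0.57)]
    0.35 [194. 299.] [203.6 285.6]
    0.4 [193.1 298.3] [205.  285.5]
    0.45 [192.2 297.7] [206.5 285.5]
    0.5 [191.4 297. ] [208.  285.6]
    0.55 [190.6 296.3] [209.5 285.6]
```

Run:
```python
from h import *
from scipy.optimize import least_squares
B=lambda k,w:(-45,100*np.sin(w-.349+k*np.pi/2),135+100*np.cos(w-.349+k*np.pi/2))
print([proj("wrist",W(B(k,.42))).round(0) for k in range(4)])
manip.capture("wrist")
obs=[("scene",(0,0,0),(242,267)),("scene",(0,0,135),(212,266)),("scene",(16,50,202),(210,279)),("scene",(16,76,254),(200.5,286.7)),("scene",(16,25,255),(191.5,268)),
("side",(0,0,0),(257,310)),("side",(0,0,135),(220,313)),("side",(16,50,202),(192,312)),("side",(16,25,255),(180.5,317)),
("scene",0,(178.5,275.2)),("side",0,(192.1,294.8)),("wrist",0,(292.2,235.8)),("wrist",3,(175.6,428.8))]
for n,p in(("wheel_axle",(0,0,135)),("pawl_pin",(16,50,202)),("pawl_knob",(16,76,254)),("clamp",(0,0,0))):
    r=manip.landmark_of(n,"wrist")
    if r: obs.append(("wrist",p,tuple(r[0]["point"])));print(n,np.round(r[0]["point"],1),round(r[0]["confidence"],2))
f=lambda q:np.concatenate([(proj(c,W(p if isinstance(p,tuple) else B(p,q[3]),[q[0],q[1],0,q[2]]))-np.array(o))*(.4 if c=="wrist" else 1) for c,p,o in obs])
r=least_squares(f,[.538,-.023,0.04,.42],loss="soft_l1",x_scale=[.01,.01,.05,.05]);print(r.x, np.sqrt(np.diag(np.linalg.inv(r.jac.T@r.jac))))
for o,e in zip(obs,f(r.x).reshape(-1,2).round(1)):print(o[:2],e)
```

```text
[array([294., 236.]), array([225., 135.]), array([205., 275.]), array([241., 398.])]
wheel_axle [171. 270.] 0.91
pawl_pin [152.3 165.5] 0.82
pawl_knob [162.8  43.5] 0.62
clamp [157.8 271.3] 0.55
[ 0.54155062 -0.02483348  0.1079225   0.47476905] [0.00147145 0.00069634 0.02630638 0.0194333 ]
('scene', (0, 0, 0)) [-1.9 -0.2]
('scene', (0, 0, 135)) [-0.  -1.1]
('scene', (16, 50, 202)) [-2.  -1.2]
('scene', (16, 76, 254)) [-1.6  0.2]
('scene', (16, 25, 255)) [-1.   0.4]
('side', (0, 0, 0)) [-0.   1.7]
('side', (0, 0, 135)) [0.8 1.2]
('side', (16, 50, 202)) [-1.6  0.6]
('side', (16, 25, 255)) [-1.5  0.8]
('scene', 0) [-0.8  1.6]
('side', 0) [0.6 4.3]
('wrist', 0) [-2. -0.]
('wrist', 3) [20.7 -8.2]
('wrist', (0, 0, 135)) [-1.3 -1.1]
('wrist', (16, 50, 202)) [ 0.5 -0.9]
('wrist', (16, 76, 254)) [0.8 0.1]
('wrist', (0, 0, 0)) [-0.9  0.5]
```

View pics/wm_wrist_10.8.png

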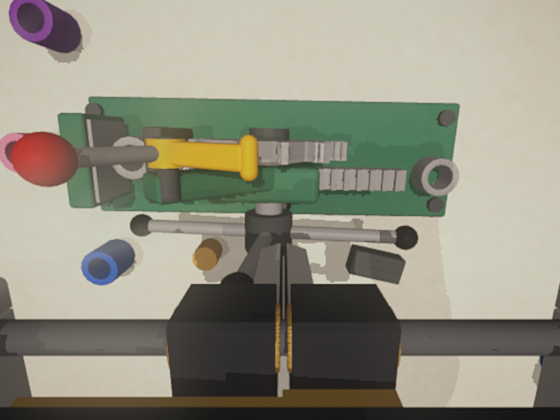

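The wrist view shows the pawl thrown back, with the knob at (158,43). The spoke balls are at (225,142) for +y and (237,406) for -y, and the upper ball is partly hidden at (283,236). The plate corners are at (97,90), (104,458) and (215,446). The network's (176,429) was the spare bushing. Refitting with these points.

Run:
```python
from h import *
from scipy.optimize import least_squares
B=lambda k,w:(-45,100*np.sin(w-.349+k*np.pi/2),135+100*np.cos(w-.349+k*np.pi/2))
obs=[("scene",(0,0,135),(212,266)),("scene",(16,50,202),(210,279)),("scene",(16,76,254),(200.5,286.7)),("scene",(16,25,255),(191.5,268)),
("side",(0,0,135),(220,313)),("side",(16,50,202),(192,312)),("side",(16,25,255),(180.5,317)),
("scene",0,(178.5,275.2)),("wrist",0,(292.2,235.8)),("wrist",1,(225,142)),("wrist",3,(237,406)),
("wrist",(0,0,135),(171,270)),("wrist",(16,50,202),(152.3,165.5)),("wrist",(16,76,254),(160,43.5)),("wrist",(60,190,20),(97,90)),("wrist",(60,-190,20),(104,458)),("wrist",(-60,-190,20),(215,446))]
f=lambda q:np.concatenate([(proj(c,W(p if isinstance(p,tuple) else B(p,q[3]),[q[0],q[1],0,q[2]]))-np.array(o))*(.5 if c=="wrist" else 1) for c,p,o in obs])
r=least_squares(f,[.538,-.023,0.04,.42],loss="soft_l1",x_scale=[.01,.01,.05,.05]);print(r.x, np.sqrt(np.diag(np.linalg.inv(r.jac.T@r.jac))))
for o,e in zip(obs,f(r.x).reshape(-1,2).round(1)):print(o[:2],e)
q=r.x;json.dump([q[0],q[1],0,q[2]],open("pose.json","w"))
for p in((16,76,254),(16,25,255)):print(W(p,[q[0],q[1],0,q[2]]).round(4))
```

```text
[ 0.53933968 -0.02517404  0.05717167  0.45478893] [0.00049317 0.00055921 0.00574644 0.01009455]
('scene', (0, 0, 135)) [-0.7 -0.7]
('scene', (16, 50, 202)) [-2.1 -1.6]
('scene', (16, 76, 254)) [-1.3 -0.5]
('scene', (16, 25, 255)) [-1.4  0.2]
('side', (0, 0, 135)) [1.  0.5]
('side', (16, 50, 202)) [-1.4  0.9]
('side', (16, 25, 255)) [-1.2  0.6]
('scene', 0) [-1.3  2. ]
('wrist', 0) [-0.7 -0.1]
('wrist', 1) [ 0.2 -0.3]
('wrist', 3) [-0.3 -1.1]
('wrist', (0, 0, 135)) [-0.  -1.2]
('wrist', (16, 50, 202)) [ 0.4 -0.2]
('wrist', (16, 76, 254)) [0.2 1.1]
('wrist', (60, 190, 20)) [-0.2 -2.7]
('wrist', (60, -190, 20)) [-1.3  0.8]
('wrist', (-60, -190, 20)) [ 0.6 -0.7]
[0.551  0.0516 0.254 ]
[0.5539 0.0007 0.255 ]
```

The wheel is at about 0.455 with a window of 0.404 to 0.524, so I'll leave it there. Retracting and going round to the knob's +y side.

Request:
{"op": "drive_tool", "data": {"steps": [[0,-0.02,0,0,0,0,0],[0,0,0.045,0,0,0,0],[0,0,0.045,0,0,0,0],[0,0,0.04,0,0,0,0],[0.014,0.045,0,0,0,0,0]]}}

```text
time: 11.8
tcp_pos: [0.5135, -0.0205, 0.3341]
tool_rot: [1.0, 0.029, 0.005, 0.003]
ft_force: [1.3, -0.1, -1.8]
finger_gap: 0.0004
grasp_force: 0.0
```

Request:
{"op": "drive_tool", "data": {"steps": [[0.014,0.045,0,0,0,0,0],[0.014,0.045,0,0,0,0,0],[0.013,0.022,0,0,0,0,0],[0,0,0,0,0,0,0],[0,0,-0.02,0,0,0,0]]}}

```text
time: 12.3
tcp_pos: [0.5535, 0.0987, 0.3101]
tool_rot: [0.999, 0.036, 0.002, -0.0]
ft_force: [0.8, -1.0, 0.7]
finger_gap: 0.0004
grasp_force: 0.0
```

Request:
{"op": "drive_tool", "data": {"steps": [[0,0,-0.035,0,0,0,0],[0,0,-0.024,0,0,0,0],[0,0,0,0,0,0,0]]}}

```text
time: 12.6
tcp_pos: [0.5492, 0.096, 0.2465]
tool_rot: [0.999, 0.035, -0.004, 0.001]
ft_force: [0.8, 0.3, 0.3]
finger_gap: -0.0001
grasp_force: 0.0
```

Request:
{"op": "drive_tool", "data": {"steps": [[0,-0.01,0,0,0,0,0],[0,-0.01,0,0,0,0,0],[0,-0.008,0,0,0,0,0],[0,-0.008,0,0,0,0,0],[0,-0.006,0,0,0,0,0]]}}

```text
time: 13.1
tcp_pos: [0.5539, 0.0616, 0.255]
tool_rot: [0.999, 0.036, 0.004, -0.004]
ft_force: [-7.3, 11.6, 29.9]
finger_gap: 0.0002
grasp_force: 14.7
```

Request:
{"op": "drive_tool", "data": {"steps": [[0,-0.006,0,0,0,0,0],[0,-0.005,0,0,0,0,0],[0,-0.003,0,0,0,0,0],[0,0,0,0,0,0,0],[0,0,0,0,0,0,0]]}}

```text
time: 13.6
tcp_pos: [0.5542, 0.0424, 0.2542]
tool_rot: [0.999, 0.035, 0.004, -0.0]
ft_force: [0.5, 0.5, -0.2]
finger_gap: 0.0003
grasp_force: 0.0
```

Request:
{"op": "drive_tool", "data": {"steps": [[0,0.02,0,0,0,0,0],[0,0.005,0.04,0,0,0,0],[0,0,0.04,0,0,0,0],[0,0,0,0,0,0,0]]}}

```text
time: 14.0
tcp_pos: [0.5553, 0.067, 0.3357]
tool_rot: [0.999, 0.035, 0.006, -0.001]
ft_force: [0.0, 0.7, 0.1]
finger_gap: 0.0002
grasp_force: 0.0
```

Run:
```python
from h import *
look("p1")
for th in(0,.1,.2): 
    p=(16,50+59*np.sin(th-.44),202+59*np.cos(th-.44));print(th,[proj(c,W(p)).round(1).tolist() for c in("scene","side","wrist")])
```

```text
14.0 [0.5553 0.067  0.3357] [0.  0.7 0.1]
scene pawl_knob [([209.8, 223.6], 0.53), ([192.2, 267.2], 0.52)]
scene spoke_ball [([178.5, 275.4], 0.59)]
scene origin 125 209 scale 2.0
side pawl_knob [([179.5, 313.2], 0.53)]
side spoke_ball [([192.4, 295.9], 0.59)]
side origin 121 245 scale 2.0
wrist pawl_knob [([229.9, 366.9], 0.72)]
wrist spoke_ball [([288.0, 372.4], 0.94)]
wrist origin 107 242 scale 1.25
0 [[190.0, 268.2], [179.2, 317.7], [227.5, 366.9]]
0.1 [[190.3, 270.0], [177.5, 316.9], [228.2, 360.6]]
0.2 [[190.8, 272.0], [175.9, 316.1], [228.8, 353.8]]
```

View pics/p1.png

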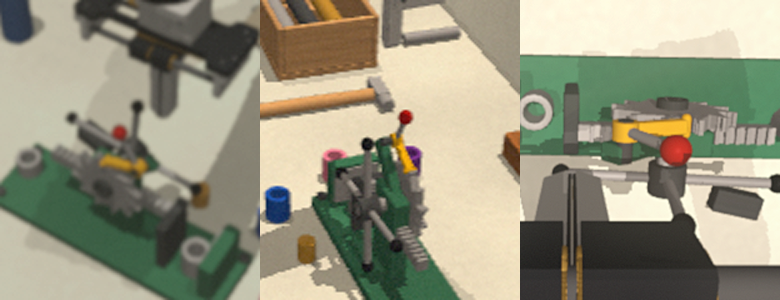

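The pawl is down: the knob is at scene (192,267) and wrist (230,367), which matches angle 0. The wheel's ball is unmoved at scene (178,275), the bushing is still standing, and the arm is clear. Handing in.

```bash
python3 -c "
from h import *
print(manip.finish_job())"
```

```text
the job is handed in; nothing more can be done
None
```

I've handed the job in at about 14 s: the pawl was thrown back, the wheel pushed back one notch to about 0.455 rad, and the pawl tipped down; in the pictures it looks fully home and the bushing still stands, but I did not test the lock by pushing, and the fingertip briefly pressed harder than intended twice (about 20 N on the spoke ball, 33 N on the knob).

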